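# Make up the staining kit and the sampling kit

## Task

Make up the two kits from the stock on the worktop: the larger black-capped bottle, the amber dropper bottle and the black eyepiece go into the blue tray; the smaller black-capped bottle and the glass beaker go into the yellow tray. Stand each thing upright on the floor of a recess of its own that it fits, without tipping any of them over, and let go. Leave the culture dishes, the tape and the forceps lying where they are.

Things in the scene. Friction and masses are not known exactly. Their poses are not given: they have to be found in the camera images.
- blue_tray: blue kit tray, fixed, 104 mm deep (its x), 18 mm high; origin at the centre of its underside, z up. Square recesses in a row along its y axis at x = 0, 14 mm deep, floors 4 mm above the worktop: one 82 mm wide centred at y = +80 mm (for the larger bottle), two 56 mm wide at y = -8 and -88 mm (for dropper bottle and eyepiece, either way round). Tray 276 mm long with its end lips.
- yellow_tray: yellow kit tray, fixed, 104 mm deep (its x), 18 mm high; origin at the centre of its underside, z up. Square recesses in a row along its y axis at x = 0, 14 mm deep, floors 4 mm above the worktop: one 84 mm wide centred at y = +43 mm (for the beaker), one 70 mm wide at y = -47 mm (for the smaller bottle). Tray 206 mm long with its end lips.
- large_bottle_mid (a point): larger of the two clear, black-capped bottles, standing: body 58 mm across up to 76 mm high, then shoulder and cap, 116 mm high in all, 0.22 kg. Origin at its centre, half-way up; z up when it stands.
- small_bottle_mid (a point): smaller of the two clear, black-capped bottles, standing: body 47 mm across up to 67 mm high, then shoulder and cap, 102 mm high in all, 0.18 kg. Origin at its centre, half-way up; z up when it stands.
- dropper_bottle_mid (a point): slim amber dropper bottle with a black rubber bulb, standing: body 29 mm across up to 60 mm high, 93 mm high in all, 0.05 kg. Hold it by the body. Origin at its centre, half-way up; z up when it stands.
- eyepiece_mid (a point): black microscope eyepiece standing on its end: 38 mm across, 56 mm high, 0.11 kg. Origin at its centre, half-way up; z up when it stands.
- beaker_mid (a point): small clear glass beaker, open at the top, standing: 60 mm across outside, 62 mm high, 0.04 kg. Can be held across the outside. Origin at its centre, half-way up; z up when it stands.
- dish_mid (a point): bystander, to be left alone: flat round covered culture dish with cream filling, 63 mm across, 16 mm high, loose on the worktop. Origin at its centre.
- forceps_mid (a point): bystander, to be left alone: steel forceps lying flat, 127 mm long (its y axis), 14 mm wide, 9 mm high, loose on the worktop. Origin at its centre.
Things that resemble listed ones, but are neither listed nor needed, are in the scene too. Leave any purple or red look-alike of the part that bears small_bottle_mid alone.

How it is judged:
At the end, for the whole second after the job is handed in: Larger bottle, dropper and eyepiece stand in the blue tray, smaller bottle and beaker in the yellow: centre within 30 mm of the tray's long centre line and within its length, underside within 5 mm of the recess floor, tilt under 0.12 rad, slower than 0.02 m/s, one thing a recess (x of large_bottle_mid in the frame of blue_tray between -0.03 and 0.03 m and y of large_bottle_mid in the frame of blue_tray between -0.131 and 0.131 m and z of large_bottle_mid in the frame of blue_tray between 0.057 and 0.067 m and angle between each of large_bottle_mid, dropper_bottle_mid, eyepiece_mid, small_bottle_mid, beaker_mid's own z axis and vertical below 0.12 rad and linear speed of each of large_bottle, dropper_bottle, eyepiece, small_bottle, beaker below 0.02 m/s and x of dropper_bottle_mid in the frame of blue_tray between -0.03 and 0.03 m and y of dropper_bottle_mid in the frame of blue_tray between -0.131 and 0.131 m and z of dropper_bottle_mid in the frame of blue_tray between 0.0455 and 0.0555 m and x of eyepiece_mid in the frame of blue_tray between -0.03 and 0.03 m and y of eyepiece_mid in the frame of blue_tray between -0.131 and 0.131 m and z of eyepiece_mid in the frame of blue_tray between 0.027 and 0.037 m and x of small_bottle_mid in the frame of yellow_tray between -0.03 and 0.03 m and y of small_bottle_mid in the frame of yellow_tray between -0.096 and 0.096 m and z of small_bottle_mid in the frame of yellow_tray between 0.05 and 0.06 m and x of beaker_mid in the frame of yellow_tray between -0.03 and 0.03 m and y of beaker_mid in the frame of yellow_tray between -0.096 and 0.096 m and z of beaker_mid in the frame of yellow_tray between 0.03 and 0.04 m); the robot touches nothing.
It fails at once if one of the five things is tipped over (more than 0.6 rad) (angle between any of large_bottle_mid, small_bottle_mid, dropper_bottle_mid, eyepiece_mid, beaker_mid's own z axis and vertical above 0.6 rad).
It fails at once if the culture dish or the forceps are shifted by more than 25 mm (distance of any of dish_mid, forceps_mid from where it was at the start of the episode above 0.025 m).
It also fails if it takes over 128 s, if anything falls off the work surface, if the arm or the gripper's body presses on something with over 40 N, if the wrist force passes 120 N, or if a joint passes its speed limit or range.

## Robot

A 6-joint arm with a two-finger parallel gripper is mounted at the origin on a cart in front of the work surface, level with it; the furniture and walls round the work are solid. World frame = base frame: x ahead of the robot, y to its left, z up, the work surface at z = 0. Lengths are in m, angles in rad, forces in N, time in s.
With the tool pointing down it reaches from about 0.425 to 0.95 m from the base axis. Payload 3.5 kg.
Tool frame: the origin (TCP) lies on the centre line of the jaws, within the pads' length; the fingertips stand 14 mm ahead of it and the grasp point (between the pads) lies 5 mm behind it (ctrl.finger_overhang is the distance from the TCP to the fingertips, in m); z points along the fingers, y is the line along which they close (so a half turn about z gives the same grasp; the last joint's range is limited). The gripper opens to 85 mm and grips with 20 to 120 N. Pads are 22 mm wide; open, the fingers measure 114 mm over their backs; the gripper's body (76 mm by 85 mm) begins 54 mm behind the grasp point. The pads swing forward as they close: fully open they stand 13 mm farther back than shut.
Start: joints at [-1.29, 0.286, 1.577, -0, 1.279, -0.15], TCP at [0.282, -0.613, 0.245] pointing down, gripper open.
Joint ranges: [-2.77, 2.77], [-0.9, 2.22], [0.21, 2.48], [-1.53, 4.67], [0.24, 2.81], [-2.84, 2.84]. Speed limits (rad/s): [2.79, 2.79, 3.14, 3.14, 3.14, 3.14].

## Interface

Orientations are given as a unit quaternion [x, y, z, w].
In Python, from plant import ctrl gives the robot as it stands.
- The arm moves only by the tool send_rows, never from a script. Its argument "moves" is text: rows parted by semicolons, each of 7 numbers parted by spaces: the turn, a rotation vector about the tool's x, y, z in units of 360 degrees (1.0 is 360 degrees), then the shift along the tool's x, y, z in units of 20 cm (1.0 is 20 cm), then the gripper's target within -1 to 1 (fully open at 1, half-way at 0, shut at -1). A call has 1 to 12 rows; each row is the pose to reach, as a shift and turn from the pose commanded when the call began, along the tool's axes at that moment, turning the shorter way round; what a row does not reach only later rows make up. A row lasts 1/8 s, in which the tool goes at most 62.5 mm and 10.7 degrees, less where a joint would pass 70% of its speed; a pose out of reach is approached as far as the arm can. A call with a number of a shift or a turn outside -1 to 1 is refused whole. A call with a gripper value outside its range is refused whole. The fingers move at their own pace and stop on an object; "newtons" is the grip in N (left out, the last holds). Time passes only in rows, so rows that repeat a pose let the fingers close. It gives the time, the measured TCP pose, the force, the opening and the grip force at its end, in the units of the state.
- ctrl.get_state(): the state, without advancing time (a new reading comes with each control period).
- ctrl.read_camera(name): name is "scene" or "top" or "wrist"; returns a dict with "image" (400x640x3 uint8, red, green, blue), "fovy" (degrees; the focal length in pixels is half the picture's height over the tangent of half this angle, whatever the lens; pixels are square), "cx", "cy" (the principal point, pixels), "distortion" ([k1, k2, p1, p2, k3] as OpenCV has them; the pictures are not rectified), "extrinsics" (4x4, takes a point from camera to world coordinates). Camera axes: x right, y up, looking along -z (the intrinsics and any distortion apply to the point x, -y, -z); pixel columns grow to the right and rows downward; lengths in m; the calibration is good to about 2 mm. A picture is of the moment at which its call begins. There is no depth.
- ctrl.sign_off(): hands the job in; it is judged then, once.
The state is a dict: "time": time; "qpos": joint angles; "dq": joint speeds; "joint_efforts": joint torques, N m; "eef_pos": TCP position; "tcp_rot": TCP orientation; "contact_force": force on the tool from outside, world axes, zero at the start; "wrist_torque": the same for the moment, N m; "opening": opening from 0.0 (shut) to 1.0 (fully open); "finger_force": force on a finger pad.
Only numpy, scipy, OpenCV 4.12 (cv2) and the standard library are available. Lean on these libraries where they do the work, as an engineer would, in place of code of your own. Each camera call takes 0.05 s, during which the arm holds its last target. There are 200 camera calls.

## Working session

There is one attempt and no reset: what is moved stays moved. The work goes in short steps, Python scripts to look and compute and a tool call to move; the robot and the scene stay as the last step left them, time stands still between calls to the robot, and variables do not carry over. Pictures are saved under pics/ and viewed, at most 14 in all, crops included, and the job is handed in when it is done.

Besides the shell and the picture viewer there is one more tool, called after ">>>" by a JSON object that holds its "name" and its "arguments", one argument or row to a line. send_rows: Moves the arm, as the interface text tells. Its arguments: {"type":"object","properties":{"moves":{"type":"string"},"newtons":{"type":"number"}},"required":["moves"]}

```bash
mkdir -p pics; ls; python3 - <<'E'
from plant import ctrl
import cv2,numpy as np
for n in ("top","scene"):
    c=ctrl.read_camera(n); cv2.imwrite(f"pics/{n}0.png",c["image"][:,:,::-1])
    print(n,c["fovy"],c["cx"],c["cy"],c["distortion"],np.round(c["extrinsics"],4).tolist())
s=ctrl.get_state();print(s)
E
```

```text
pics
top 47.10357084592092 323.1026235175703 200.53633844386218 [-0.00436065  0.          0.          0.          0.        ] [[-0.009, 0.9952, -0.0973, 0.3911], [-0.9999, -0.0079, 0.0115, 0.0396], [0.0107, 0.0974, 0.9952, 1.2713], [0.0, 0.0, 0.0, 1.0]]
scene 51.53112744288448 324.9389951730415 195.65259094929172 [0.01756197 0.         0.         0.         0.        ] [[-0.6338, 0.5139, -0.578, -0.1383], [-0.7735, -0.4252, 0.47, 0.5624], [-0.0042, 0.745, 0.667, 0.8138], [0.0, 0.0, 0.0, 1.0]]
{'time': 0.1, 'qpos': array([-1.28998683e+00,  2.87111466e-01,  1.57805814e+00,  2.62916660e-05,
        1.27861769e+00, -1.50000452e-01]), 'dq': array([-0.00078975, -0.00415238, -0.00315074,  0.00063726, -0.00117447,
       -0.00086906]), 'joint_efforts': array([ 8.51411405e-04, -4.07298267e+01, -2.93701494e+01, -1.55316202e-04,
        3.42948013e-03,  1.83435547e-07]), 'eef_pos': array([ 0.28175461, -0.61274706,  0.24404764]), 'tcp_rot': array([ 9.76890137e-01,  2.13739223e-01, -5.91608981e-05, -1.09579611e-03]), 'contact_force': array([ 0.03866091,  0.49090466, -0.08069543]), 'wrist_torque': array([-0.00582587, -0.06585702, -0.00104565]), 'finger_force': 0.0, 'opening': 0.9982688052614251}
```

View pics/top0.png

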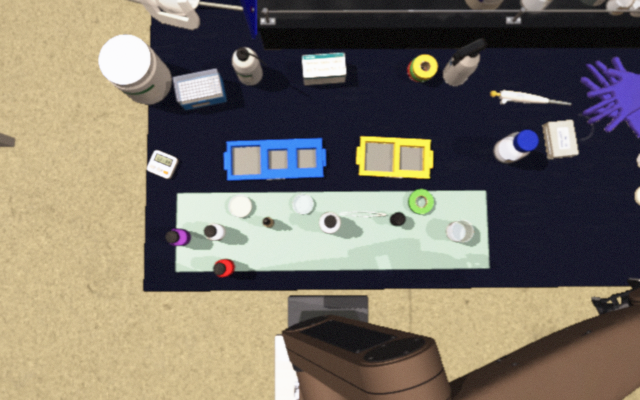

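View pics/scene0.png

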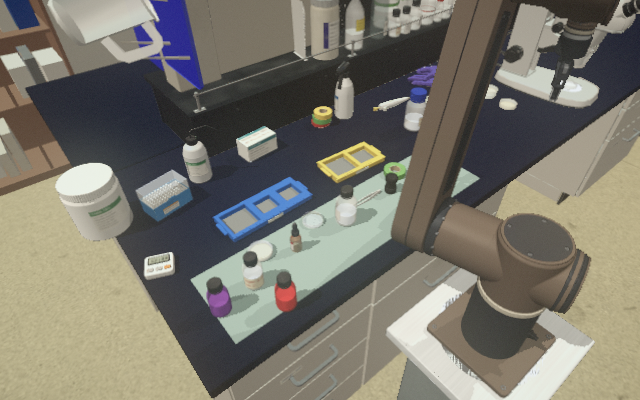

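The top view shows the blue tray around (275,159) and the yellow one at (395,157). The clear bottles are at (214,232) and (330,222), dropper at (267,222), eyepiece at (398,218), and beaker at (459,231). The purple and red look-alikes are at (178,237) and (224,268). The scene view confirms this. I'll zoom in for exact pixels.

```bash
cat > h.py <<'E'
from plant import ctrl
import cv2,numpy as np
def K(c):
    f=c["image"].shape[0]/2/np.tan(np.radians(c["fovy"])/2)
    return np.array([[f,0,c["cx"]],[0,f,c["cy"]],[0,0,1]])
def ground(c,uv,z):
    "pixel -> world point at height z"
    p=cv2.undistortPoints(np.array([[uv]],float),K(c),np.array(c["distortion"],float))[0,0]
    E=np.array(c["extrinsics"]);d=E[:3,:3]@[p[0],-p[1],-1];o=E[:3,3]
    return (o+d*(z-o[2])/d[2])[:2]
def project(c,P):
    E=np.array(c["extrinsics"]);q=(np.atleast_2d(P)-E[:3,3])@E[:3,:3];q=q*[1,-1,-1]
    return cv2.projectPoints(q,np.zeros(3),np.zeros(3),K(c),np.array(c["distortion"],float))[0][:,0]
E
python3 - <<'E'
from h import *
c=ctrl.read_camera("top");im=c["image"][:,:,::-1]
x0,y0=160,130
cv2.imwrite("pics/crop.png",cv2.resize(im[y0:280,x0:320],None,fx=5,fy=4*0+5-1,interpolation=cv2.INTER_CUBIC) if 0 else cv2.resize(im[y0:280,x0:320],(800,750))[:600*1] if 0 else cv2.resize(im[y0:280,x0:320],(640,600),interpolation=cv2.INTER_CUBIC))
cv2.imwrite("pics/crop2.png",cv2.resize(im[y0:280,320:480],(640,600),interpolation=cv2.INTER_CUBIC))
hsv=cv2.cvtColor(im.copy(),cv2.COLOR_BGR2HSV)
for n,lo,hi in(("blue",(100,120,80),(120,255,255)),("yellow",(20,120,120),(32,255,255))):
    m=cv2.inRange(hsv,lo,hi);m[:130]=0;m[190:]=0
    m[:,:200]=0;m[:,450:]=0
    k=np.argwhere(m>0)[:,::-1].astype(np.float32);r=cv2.minAreaRect(k)
    P=np.array([ground(c,p,0.018) for p in cv2.boxPoints(r)]);
    print(n,P.round(3).tolist(),P.mean(0).round(4),np.linalg.norm(P[0]-P[1]),np.linalg.norm(P[1]-P[2]))
E
```

```text
blue [[0.684, 0.304], [0.692, 0.017], [0.579, 0.014], [0.571, 0.299]] [0.6313 0.1584] 0.28749313520782266 0.11350188372039399
yellow [[0.583, -0.063], [0.696, -0.07], [0.684, -0.286], [0.571, -0.276]] [ 0.6336 -0.1736] 0.11314233488620012 0.21589597181677678
```

View pics/crop.png

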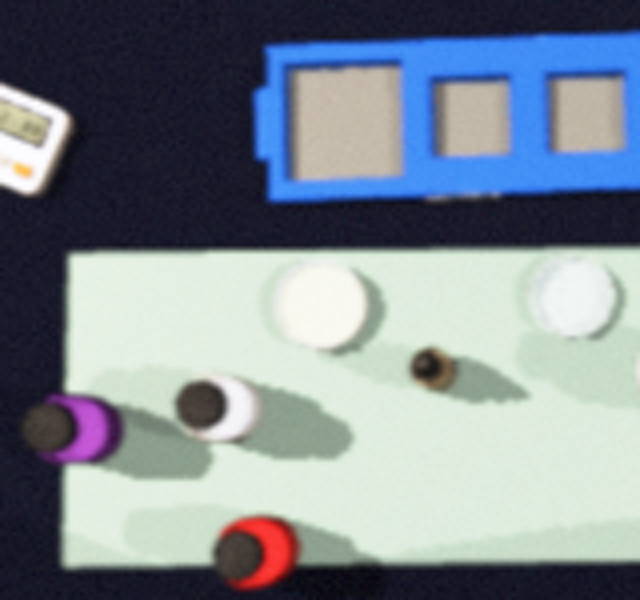

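View pics/crop2.png

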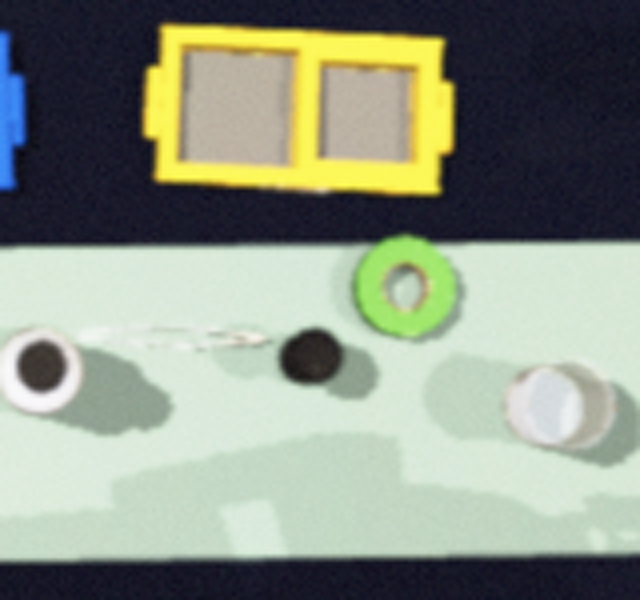

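Crop 1 (×4): small bottle cap centre (201,405), dropper bulb (430,363), dish (322,306). Crop 2: large bottle cap (43,365), eyepiece (311,353), beaker rim (570,404) and base (547,405), tape (405,287). The bottle at right is the larger one. Next I compute positions.

```bash
python3 - <<'E'
from h import *
c=ctrl.read_camera("top")
def w(n,x0,cx,cy,z): print(n,ground(c,(x0+(cx+.5)/4-.5,130+(cy+.5)/4-.5),z).round(4))
w("small cap",160,201,405,.102); w("small body",160,225,409,.067*0.7); w("large cap",320,43,365,.116); w("large body",320,41,371,.06);w("dropper",160,429,362,.092)
w("dropper body",160,440,371,.05);w("eye",320,311,352,.056);w("eye mid",320,311,356,.028)
w("beaker rim",320,570,404,.062);w("beaker base",320,547,405,.0)
w("red",160,238,560,.102);w("purple",160,50,427,.102);w("tape",320,405,287,.02);w("dish",160,322,306,.016)
for n,o,a,ys in(("blue",(.6313,.1584),1.6,(.08,-.008,-.088)),("yellow",(.6336,-.1736),-3.15,(.043,-.047))):
    a=np.radians(a)
    for y in ys:
        P=np.array(o)+y*np.array([-np.sin(a),np.cos(a)]); uv=project(c,[*P,.004])[0]; x0=160 if uv[0]<320 else 320
        print(n,y,P.round(4),"crop px",x0,((uv-[x0,130]+.5)*4-.5).round(0))
E
```

```text
small cap [0.4304 0.3142]
small body [0.4294 0.3112]
large cap [0.4524 0.0084]
large body [0.4515 0.0083]
dropper [0.457  0.1709]
dropper body [0.4533 0.1682]
eye [ 0.4627 -0.1713]
eye mid [ 0.4617 -0.1761]
beaker rim [ 0.4266 -0.3408]
beaker base [ 0.4278 -0.3443]
red [0.3327 0.2895]
purple [0.4173 0.4095]
tape [ 0.509  -0.2434]
dish [0.5003 0.2527]
blue 0.08 [0.6291 0.2384] crop px 160 [347. 124.]
blue -0.008 [0.6315 0.1504] crop px 160 [473. 119.]
blue -0.088 [0.6338 0.0704] crop px 160 [587. 115.]
yellow 0.043 [ 0.636  -0.1307] crop px 320 [234. 110.]
yellow -0.047 [ 0.631  -0.2205] crop px 320 [362. 116.]
```

>>> {"name": "send_rows", "arguments": {
  "moves": "0 0 -0.025 0 0 0 1;0 0 -0.05 0 0 0 1;0 0 -0.075 0 0 0 1;0 0 -0.1 0 0 0 1;0 0 -0.125 0 0 0 1;0 0 -0.15 0 0 0 1;0 0 -0.1814 0 0 0 1;0 0 -0.1814 0 0 0 1",
  "newtons": 30
}}

```text
time: 1.2
eef_pos: [0.2819, -0.6131, 0.245]
tcp_rot: [0.708, 0.706, 0.0, -0.0]
contact_force: [0.7, -1.1, -0.3]
opening: 1.002
finger_force: 0.0
```

>>> {"name": "send_rows", "arguments": {
  "moves": "0 0 0 0.3 0.22 0 1;0 0 0 0.55 0.4 0 1;0 0 0 0.8 0.58 0 1;0 0 0 1 0.725 0 1;0 0 0 1 0.725 0 1"
}}

```text
time: 1.82
eef_pos: [0.429, -0.41, 0.2454]
tcp_rot: [0.706, 0.708, 0.0, -0.0]
contact_force: [0.3, 0.2, -0.5]
opening: 1.003
finger_force: 0.0
```

>>> {"name": "send_rows", "arguments": {
  "moves": "0 0 0 0.2 0 0 1;0 0 0 0.355 0 0.1 1;0 0 0 0.355 0 0.1 1;0 0 0 0.355 0 0.1 1"
}}

```text
time: 2.33
eef_pos: [0.4269, -0.3437, 0.226]
tcp_rot: [0.708, 0.706, -0.0, 0.001]
contact_force: [-0.7, -0.8, 0.3]
opening: 0.999
finger_force: 0.0
```

```bash
python3 - <<'E'
from h import *
c=ctrl.read_camera("wrist");im=c["image"][:,:,::-1].copy()
s=ctrl.get_state();print(s["eef_pos"],s["qpos"].round(2))
cv2.imwrite("pics/w1.png",im)
print(project(c,[[.427,-.342,.062],[.427,-.342,0],[.427,-.312,.062],[.427,-.372,.062],[.457,-.342,.062],[.397,-.342,.062]]).round(0))
E
```

```text
[ 0.42701162 -0.34403114  0.22625755] [-0.86  0.02  1.91 -0.    1.21 -0.86]
[[318. 189.]
 [318. 175.]
 [318. 156.]
 [318. 220.]
 [351. 189.]
 [285. 189.]]
```

View pics/w1.png

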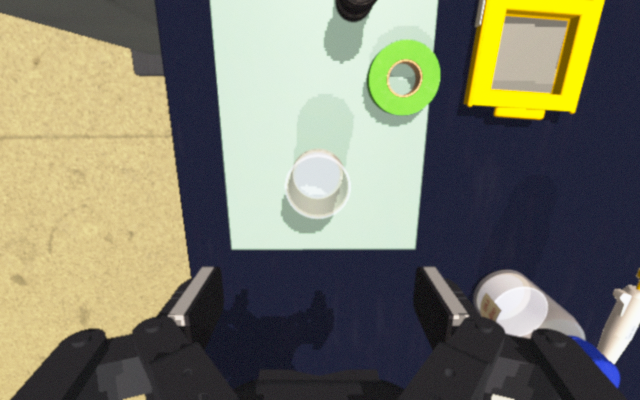

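The wrist view shows the beaker's rim centred at (318,185), against a predicted (318,189), so it is about 4 mm further in +y. Descending to grip it.

>>> {"name": "send_rows", "arguments": {
  "moves": "0 0 0 0.028 0 0.25 1;0 0 0 0.028 0 0.5 1;0 0 0 0.028 0 0.7 1;0 0 0 0.028 0 0.85 1;0 0 0 0.028 0 0.965 1;0 0 0 0.028 0 0.965 1;0 0 0 0.028 0 0.965 -0.2;0 0 0 0.028 0 0.965 -0.2;0 0 0 0.028 0 0.965 -0.2;0 0 0 0.028 0 0.965 -0.2;0 0 0 0.028 0 0.965 -0.2;0 0 0 0.028 0 0.965 -0.2",
  "newtons": 25
}}

```text
time: 3.88
eef_pos: [0.4277, -0.338, 0.0342]
tcp_rot: [0.707, 0.707, -0.0, 0.002]
contact_force: [-2.7, -0.7, 6.8]
opening: 0.693
finger_force: 27.0
```

>>> {"name": "send_rows", "arguments": {
  "moves": "0 0 0 0 0 -0.15 -0.2;0 0 0 0 0 -0.35 -0.2;0 0 0 0.1 0.1 -0.6 -0.2;0 0 0 0.3 0.3 -0.7 -0.2;0 0 0 0.5 0.5 -0.7 -0.2;0 0 0 0.7 0.7 -0.7 -0.2;0 0 0 0.85 0.85 -0.7 -0.2;0 0 0 0.95 0.95 -0.7 -0.2;0 0 0 1 1 -0.7 -0.2;0 0 0 1 1 -0.7 -0.2"
}}

```text
time: 5.12
eef_pos: [0.627, -0.1363, 0.1721]
tcp_rot: [0.707, 0.707, -0.0, -0.0]
contact_force: [0.2, -0.1, -0.4]
opening: 0.687
finger_force: 27.2
```

```bash
python3 - <<'E'
from h import *
c=ctrl.read_camera("wrist");im=c["image"][:,:,::-1].copy()
s=ctrl.get_state();print(s["eef_pos"],s["opening"])
t=ctrl.read_camera("top")["image"][:,:,::-1]
cv2.imwrite("pics/w2.png",np.hstack([cv2.resize(im,None,fx=.625,fy=.625),cv2.resize(t[120:245,330:530],(400,250))]))
hsv=cv2.cvtColor(im,cv2.COLOR_BGR2HSV);m=cv2.inRange(hsv,(20,120,120),(32,255,255))
n,l,st,_=cv2.connectedComponentsWithStats(m);i=1+st[1:,4].argmax();k=np.argwhere(l==i)[:,::-1].astype(np.float32);print(st[i])
P=np.array([ground(c,p,.018) for p in cv2.boxPoints(cv2.minAreaRect(k))]);print(P.round(4).tolist(),P.mean(0))
a=np.radians(-3.15);R=np.array([[np.cos(a),-np.sin(a)],[np.sin(a),np.cos(a)]])
for y,w in((.043,.042),(-.047,.035)):
    print(y,project(c,[[*(np.array([.6345,-.176])+R@[sx*w,y+sy*w]),.018] for sx in(-1,1) for sy in (-1,1)]).round(0).tolist())
E
```

```text
[ 0.62662366 -0.13698202  0.17209511] 0.6911094861724753
[ 267  113  131  163 6793]
[[0.5639, -0.2005], [0.5881, -0.0611], [0.6947, -0.0739], [0.6868, -0.2176]] [ 0.63336491 -0.13826376]
0.043 [[280.0, 232.0], [282.0, 139.0], [371.0, 237.0], [382.0, 145.0]]
-0.047 [[286.0, 310.0], [288.0, 245.0], [356.0, 313.0], [362.0, 249.0]]
```

View pics/w2.png

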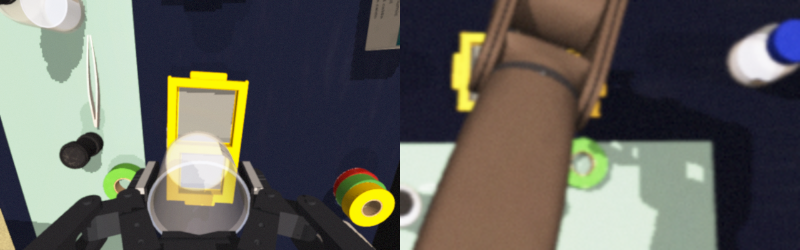

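The wrist view shows the big yellow recess where it was predicted (left edge 285, right edge about 377, top about 141 full-res px), with the beaker held upright. Lowering it in.

>>> {"name": "send_rows", "arguments": {
  "moves": "0 0 0 0.017 0.05 0 -0.2;0 0 0 0.017 0.05 0.2 -0.2;0 0 0 0.017 0.05 0.4 -0.2;0 0 0 0.017 0.05 0.55 -0.2;0 0 0 0.017 0.05 0.62 -0.2;0 0 0 0.017 0.05 0.663 -0.2;0 0 0 0.017 0.05 0.663 -0.2;0 0 0 0.017 0.05 0.663 -0.2;0 0 0 0.017 0.05 0.663 0.8;0 0 0 0.017 0.05 0.663 0.8;0 0 0 0.017 0.05 0.663 0.8;0 0 0 0.017 0.05 0.663 0.8"
}}

```text
time: 6.72
eef_pos: [0.637, -0.1334, 0.0398]
tcp_rot: [0.707, 0.707, 0.0, 0.0]
contact_force: [-0.3, -0.2, 0.8]
opening: 0.9
finger_force: 0.0
```

>>> {"name": "send_rows", "arguments": {
  "moves": "0 0 0 0 0 -0.25 0.8;0 0 0 0 0 -0.5 0.8;0 0 0 0 -0.2 -0.75 0.8;0 0 0 -0.1 -0.45 -0.8 0.8;0 0 0 -0.2 -0.7 -0.8 0.8;0 0 0 -0.2 -0.875 -0.8 0.8;0 0 0 -0.2 -0.875 -0.8 0.8;0 0 0 -0.2 -0.875 -0.8 0.8"
}}

```text
time: 7.72
eef_pos: [0.4626, -0.1735, 0.2002]
tcp_rot: [0.707, 0.707, 0.0, 0.001]
contact_force: [0.4, -0.4, -0.4]
opening: 0.9
finger_force: 0.0
```

```bash
python3 - <<'E'
from h import *
c=ctrl.read_camera("wrist");im=c["image"][:,:,::-1].copy()
s=ctrl.get_state();print(s["eef_pos"],s["opening"])
t=ctrl.read_camera("scene")["image"][:,:,::-1]
cv2.imwrite("pics/w3.png",np.hstack([cv2.resize(im[80:330,160:480],(480,375)),cv2.resize(t[110:235,270:370+0],(300,375))]))
for P in ((.4627,-.1713,.056),(.4627,-.1753,0)):print(project(c,[P]).round(0))
# dark blob on mint
g=im.max(2);m=((g<50)*255).astype(np.uint8);n,l,st,ce=cv2.connectedComponentsWithStats(m)
for i in range(1,n):
    if st[i,4]>300:print(st[i],ce[i].round(0))
E
```

```text
[ 0.46292048 -0.17348246  0.20015303] 0.9031847361323742
[[318. 194.]]
[[318. 183.]]
[   22     0   618   400 92955] [413. 229.]
[ 296  169   41   48 1064] [317. 190.]
```

View pics/w3.png

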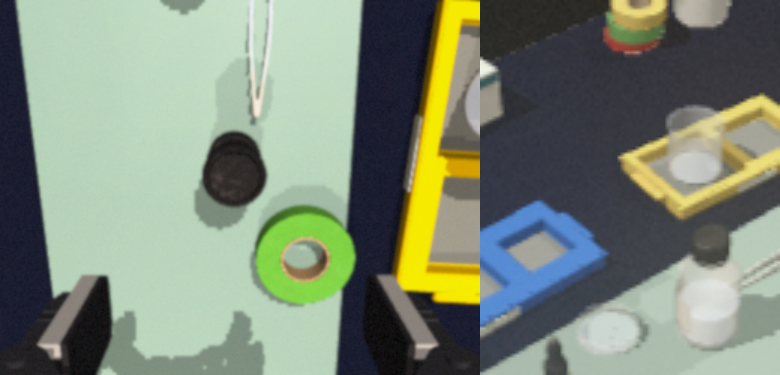

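The eyepiece top is centred at full-frame (316.5,196.5), within 2 mm of the estimate. The scene view shows the beaker standing in its recess. Gripping the eyepiece.

>>> {"name": "send_rows", "arguments": {
  "moves": "0 0 0 0 -0.008 0.25 0.4;0 0 0 0 -0.008 0.45 0.4;0 0 0 0 -0.008 0.6 0.4;0 0 0 0 -0.008 0.75 0.4;0 0 0 0 -0.008 0.83 0.4;0 0 0 0 -0.008 0.83 0.4;0 0 0 0 -0.008 0.83 -0.6;0 0 0 0 -0.008 0.83 -0.6;0 0 0 0 -0.008 0.83 -0.6;0 0 0 0 -0.008 0.83 -0.6;0 0 0 0 -0.008 0.83 -0.6;0 0 0 0 -0.008 0.83 -0.6",
  "newtons": 40
}}

```text
time: 9.32
eef_pos: [0.4613, -0.174, 0.0351]
tcp_rot: [0.707, 0.707, 0.0, 0.001]
contact_force: [-0.7, 0.2, 6.2]
opening: 0.421
finger_force: 40.3
```

>>> {"name": "send_rows", "arguments": {
  "moves": "0 0 0 0 0 -0.15 -0.6;0 0 0 0 0 -0.35 -0.6;0 0 0 0.1 0.1 -0.6 -0.6;0 0 0 0.3 0.3 -0.75 -0.6;0 0 0 0.5 0.5 -0.75 -0.6;0 0 0 0.7 0.7 -0.75 -0.6;0 0 0 0.85 0.8 -0.75 -0.6;0 0 0 0.95 0.863 -0.75 -0.6;0 0 0 1 0.863 -0.75 -0.6;0 0 0 1 0.863 -0.75 -0.6"
}}

```text
time: 10.58
eef_pos: [0.6323, 0.0266, 0.1833]
tcp_rot: [0.707, 0.707, -0.001, -0.0]
contact_force: [0.5, 0.1, -1.1]
opening: 0.425
finger_force: 40.6
```

```bash
python3 - <<'E'
from h import *
c=ctrl.read_camera("wrist");im=c["image"][:,:,::-1].copy()
s=ctrl.get_state();print(s["eef_pos"],s["opening"])
a=np.radians(1.6);R=np.array([[np.cos(a),-np.sin(a)],[np.sin(a),np.cos(a)]])
for y,w in((.08,.041),(-.008,.028),(-.088,.028)):
    p=project(c,[[*(np.array([.6313,.1584])+R@[sx*w,y+sy*w]),.018] for sx,sy in((-1,-1),(-1,1),(1,1),(1,-1))])
    print(y,p.round(0).tolist()); cv2.polylines(im,[p.round().astype(int)],True,(0,0,255),1)
cv2.imwrite("pics/w4.png",im[:,120:520])
E
```

```text
[0.63231765 0.02604343 0.18350061] 0.4220627693332157
0.08 [[262.0, -23.0], [253.0, -155.0], [370.0, -160.0], [369.0, -26.0]]
-0.008 [[284.0, 80.0], [280.0, 4.0], [352.0, 2.0], [352.0, 78.0]]
-0.088 [[290.0, 174.0], [286.0, 110.0], [352.0, 108.0], [351.0, 173.0]]
```

View pics/w4.png

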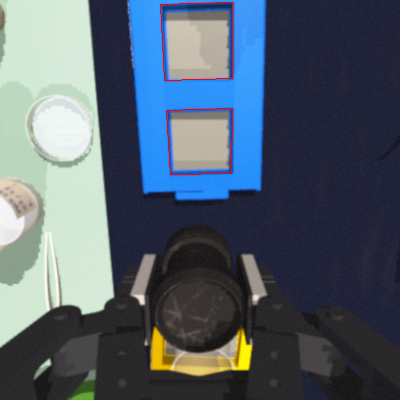

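The predicted recess outlines lie right on the image edges. Placing the eyepiece.

>>> {"name": "send_rows", "arguments": {
  "moves": "0 0 0 0.222 0.008 0 -0.6;0 0 0 0.222 0.008 0.2 -0.6;0 0 0 0.222 0.008 0.4 -0.6;0 0 0 0.222 0.008 0.55 -0.6;0 0 0 0.222 0.008 0.66 -0.6;0 0 0 0.222 0.008 0.718 -0.6;0 0 0 0.222 0.008 0.718 -0.6;0 0 0 0.222 0.008 0.718 -0.6;0 0 0 0.222 0.008 0.718 0.5;0 0 0 0.222 0.008 0.718 0.5;0 0 0 0.222 0.008 0.718 0.5;0 0 0 0.222 0.008 0.718 0.5"
}}

```text
time: 12.12
eef_pos: [0.6347, 0.071, 0.0403]
tcp_rot: [0.707, 0.707, 0.0, 0.0]
contact_force: [0.6, -0.0, 0.2]
opening: 0.748
finger_force: 0.0
```

>>> {"name": "send_rows", "arguments": {
  "moves": "0 0 0 0 0 -0.25 0.5;0 0 0 0 0 -0.5 0.5;0 0 0 0.1 -0.2 -0.75 0.5;0 0 0 0.25 -0.45 -0.85 0.5;0 0 0 0.4 -0.7 -0.85 0.5;0 0 0 0.49 -0.9 -0.85 0.5;0 0 0 0.49 -0.9 -0.85 0.5;0 0 0 0.49 -0.9 -0.85 0.5"
}}

```text
time: 13.12
eef_pos: [0.4554, 0.169, 0.2106]
tcp_rot: [0.707, 0.707, 0.001, 0.001]
contact_force: [1.2, -0.2, 0.2]
opening: 0.748
finger_force: 0.0
```

```bash
python3 - <<'E'
from h import *
c=ctrl.read_camera("wrist");im=c["image"][:,:,::-1].copy()
s=ctrl.get_state();print(s["eef_pos"],s["opening"])
for P in ((.455,.169,.093),(.455,.169,.06),(.455,.169,0),(.43,.3125,.102),(.43,.3125,0)):
    p=project(c,[P])[0];print(P,p.round(0));cv2.drawMarker(im,tuple(int(round(v)) for v in p),(0,0,255),0,8)
cv2.imwrite("pics/w5.png",cv2.resize(im[:300,130:530],None,fx=2,fy=2))
E
```

```text
[0.45571525 0.16872667 0.21053988] 0.7534357253050319
(0.455, 0.169, 0.093) [317. 206.]
(0.455, 0.169, 0.06) [317. 195.]
(0.455, 0.169, 0) [317. 179.]
(0.43, 0.3125, 0.102) [277.  -8.]
(0.43, 0.3125, 0) [290.  27.]
```

View pics/w5.png

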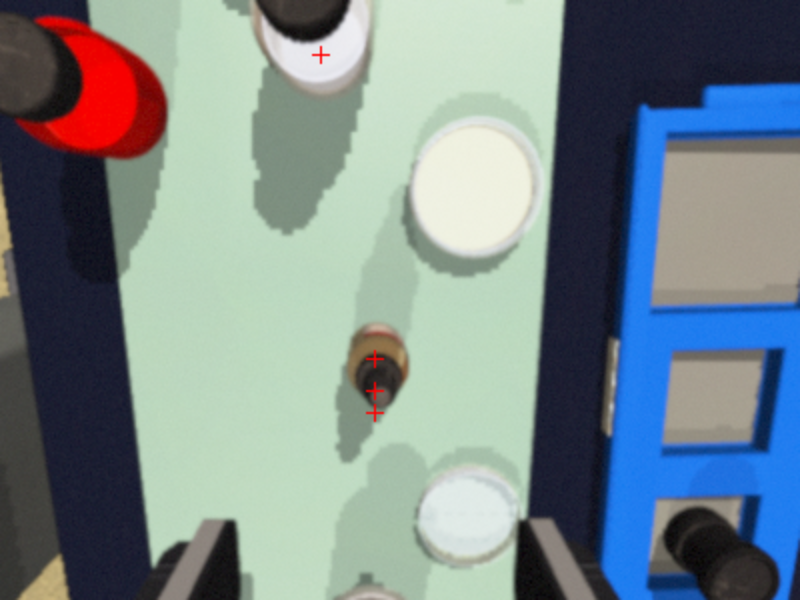

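The dropper's bulb tip is at crop (380,398), so it sits about 2 mm further in x and 4 mm further in y than estimated. The eyepiece stands in its recess at lower right. Gripping the dropper.

>>> {"name": "send_rows", "arguments": {
  "moves": "0 0 0 0.018 0.007 0.25 0.3;0 0 0 0.018 0.007 0.45 0.3;0 0 0 0.018 0.007 0.6 0.3;0 0 0 0.018 0.007 0.75 0.3;0 0 0 0.018 0.007 0.847 0.3;0 0 0 0.018 0.007 0.847 0.3;0 0 0 0.018 0.007 0.847 -0.7;0 0 0 0.018 0.007 0.847 -0.7;0 0 0 0.018 0.007 0.847 -0.7;0 0 0 0.018 0.007 0.847 -0.7;0 0 0 0.018 0.007 0.847 -0.7;0 0 0 0.018 0.007 0.847 -0.7",
  "newtons": 25
}}

```text
time: 14.68
eef_pos: [0.4572, 0.1728, 0.0417]
tcp_rot: [0.707, 0.707, 0.001, 0.001]
contact_force: [1.3, -0.5, 5.2]
opening: 0.317
finger_force: 25.0
```

>>> {"name": "send_rows", "arguments": {
  "moves": "0 0 0 0 0 -0.15 -0.7;0 0 0 0 0 -0.35 -0.7;0 0 0 0 0.1 -0.6 -0.7;0 0 0 -0.05 0.3 -0.7 -0.7;0 0 0 -0.112 0.5 -0.7 -0.7;0 0 0 -0.112 0.68 -0.7 -0.7;0 0 0 -0.112 0.8 -0.7 -0.7;0 0 0 -0.112 0.872 -0.7 -0.7;0 0 0 -0.112 0.872 -0.7 -0.7;0 0 0 -0.112 0.872 -0.7 -0.7"
}}

```text
time: 15.92
eef_pos: [0.6294, 0.1504, 0.1801]
tcp_rot: [0.707, 0.707, -0.001, -0.001]
contact_force: [0.2, -0.1, -0.9]
opening: 0.324
finger_force: 25.0
```

```bash
python3 - <<'E'
from h import *
c=ctrl.read_camera("wrist");im=c["image"][:,:,::-1].copy()
s=ctrl.get_state();print(s["eef_pos"],s["opening"])
t=ctrl.read_camera("scene")["image"][:,:,::-1]
cv2.imwrite("pics/w6.png",np.hstack([im[:,160:480],cv2.resize(t[125:325,180:420],(480,400))]))
E
```

```text
[0.62940678 0.15043209 0.18039014] 0.32502401124024555
```

View pics/w6.png

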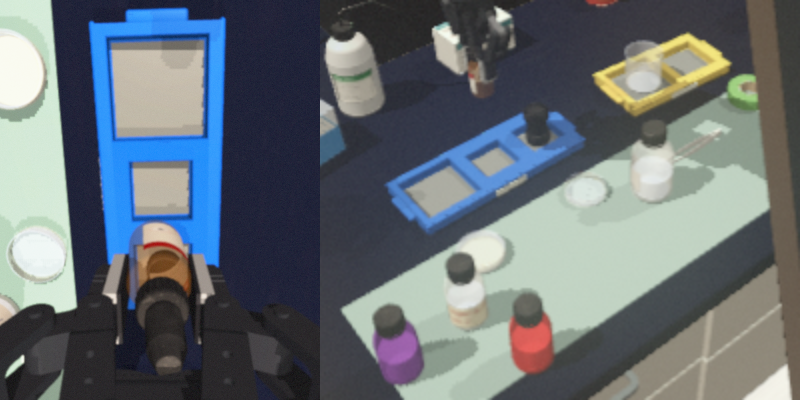

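The dropper is held upright just short of the middle recess. Lowering it in.

>>> {"name": "send_rows", "arguments": {
  "moves": "0 0 0 0 0.01 0.15 -0.7;0 0 0 0 0.01 0.3 -0.7;0 0 0 0 0.01 0.45 -0.7;0 0 0 0 0.01 0.58 -0.7;0 0 0 0 0.01 0.64 -0.7;0 0 0 0 0.01 0.667 -0.7;0 0 0 0 0.01 0.667 -0.7;0 0 0 0 0.01 0.667 -0.7;0 0 0 0 0.01 0.667 0.3;0 0 0 0 0.01 0.667 0.3;0 0 0 0 0.01 0.667 0.3;0 0 0 0 0.01 0.667 0.3"
}}

```text
time: 17.52
eef_pos: [0.6325, 0.1502, 0.0474]
tcp_rot: [0.707, 0.707, 0.0, 0.0]
contact_force: [0.5, 0.1, 0.0]
opening: 0.654
finger_force: 0.0
```

>>> {"name": "send_rows", "arguments": {
  "moves": "0 0 0 0 0 -0.25 0.6;0 0 0 0 0 -0.5 0.6;0 0 0 0 0 -0.75 0.6;0 0 0 0.2 -0.2 -0.95 0.8;0 0 0 0.4 -0.4 -0.95 0.8;0 0 0 0.6 -0.65 -0.95 0.8;0 0 0 0.81 -0.85 -0.95 0.8;0 0 0 0.81 -1 -0.95 0.8;0 0 0 0.81 -1 -0.95 0.8;0 0 0 0.81 -1 -0.95 0.8"
}}

```text
time: 18.77
eef_pos: [0.4333, 0.3121, 0.2376]
tcp_rot: [0.707, 0.707, 0.0, 0.0]
contact_force: [0.2, -0.6, 0.8]
opening: 0.901
finger_force: 0.0
```

```bash
python3 - <<'E'
from h import *
c=ctrl.read_camera("wrist");im=c["image"][:,:,::-1].copy()
s=ctrl.get_state();print(s["eef_pos"],s["opening"],s["qpos"].round(2))
for P in ((.43,.3125,.102),(.43,.3125,0),(.452,.3125,.102)):
    p=project(c,[P])[0];print(P,p.round(1));cv2.drawMarker(im,tuple(int(round(v)) for v in p),(0,0,255),0,8)
cv2.imwrite("pics/w7.png",cv2.resize(im[60:360,130:530],None,fx=2,fy=2))
E
```

```text
[0.4336153  0.31194397 0.23756402] 0.8976935637679189 [ 0.43 -0.02  1.93 -0.    1.23  0.44]
(0.43, 0.3125, 0.102) [313.5 199.2]
(0.43, 0.3125, 0) [314.6 173.9]
(0.452, 0.3125, 0.102) [340.  199.2]
```

View pics/w7.png

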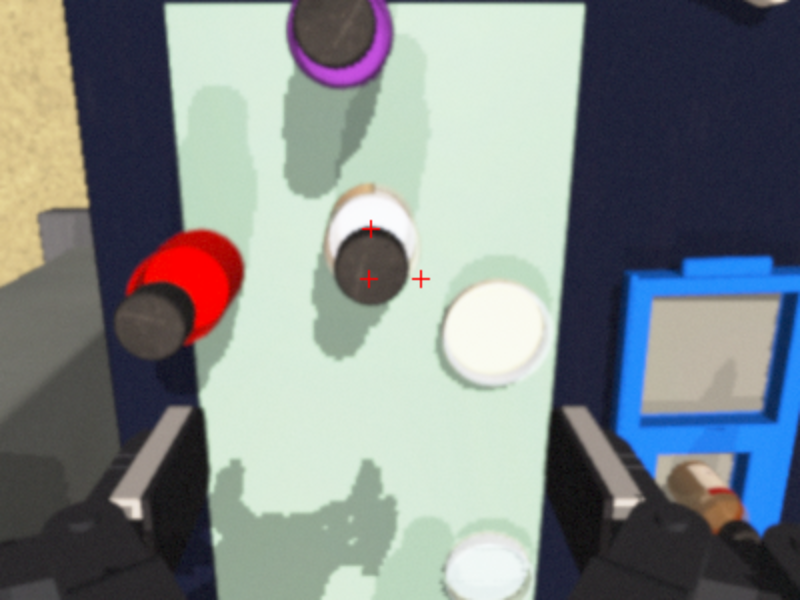

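The cap is at crop (371,267), which puts the small bottle at about (0.431,0.3165). Red, at left, leaves room for the finger. Gripping the small bottle.

>>> {"name": "send_rows", "arguments": {
  "moves": "0 0 0 0.022 -0.012 0.25 0.6;0 0 0 0.022 -0.012 0.5 0.6;0 0 0 0.022 -0.012 0.7 0.6;0 0 0 0.022 -0.012 0.85 0.6;0 0 0 0.022 -0.012 0.943 0.6;0 0 0 0.022 -0.012 0.943 0.6;0 0 0 0.022 -0.012 0.943 -0.3;0 0 0 0.022 -0.012 0.943 -0.3;0 0 0 0.022 -0.012 0.943 -0.3;0 0 0 0.022 -0.012 0.943 -0.3;0 0 0 0.022 -0.012 0.943 -0.3;0 0 0 0.022 -0.012 0.943 -0.3",
  "newtons": 50
}}

```text
time: 20.32
eef_pos: [0.4314, 0.3173, 0.0505]
tcp_rot: [0.707, 0.707, 0.002, 0.001]
contact_force: [-1.1, -1.1, 6.3]
opening: 0.537
finger_force: 51.8
```

>>> {"name": "send_rows", "arguments": {
  "moves": "0 0 0 0 0 -0.15 -0.3;0 0 0 0 0 -0.35 -0.3;0 0 0 0 0 -0.6 -0.3;0 0 0 -0.1 0 -0.8 -0.3;0 0 0 -0.3 0.15 -0.9 -0.3;0 0 0 -0.5 0.3 -0.9 -0.3;0 0 0 -0.75 0.5 -0.9 -0.3;0 0 0 -1 0.7 -0.9 -0.3"
}}

```text
time: 21.32
eef_pos: [0.5683, 0.1177, 0.2278]
tcp_rot: [0.707, 0.707, -0.0, -0.001]
contact_force: [0.9, -0.4, -2.0]
opening: 0.538
finger_force: 52.0
```

>>> {"name": "send_rows", "arguments": {
  "moves": "0 0 0 -0.25 0.1 0 -0.3;0 0 0 -0.5 0.2 0 -0.3;0 0 0 -0.75 0.3 0 -0.3;0 0 0 -1 0.3 0 -0.3"
}}

```text
time: 21.82
eef_pos: [0.6282, -0.0826, 0.2273]
tcp_rot: [0.707, 0.707, -0.0, -0.001]
contact_force: [0.3, 0.4, -2.2]
opening: 0.534
finger_force: 52.1
```

>>> {"name": "send_rows", "arguments": {
  "moves": "0 0 0 -0.25 0 0 -0.3;0 0 0 -0.45 0 0 -0.3;0 0 0 -0.6 0 0 -0.3;0 0 0 -0.7 0 0 -0.3;0 0 0 -0.7 0 0 -0.3;0 0 0 -0.7 0 0 -0.3"
}}

```text
time: 22.58
eef_pos: [0.628, -0.2198, 0.2283]
tcp_rot: [0.707, 0.707, 0.0, -0.001]
contact_force: [-0.3, -0.1, -2.4]
opening: 0.537
finger_force: 52.1
```

>>> {"name": "send_rows", "arguments": {
  "moves": "0 0 0 -0.016 0.015 0.2 -0.3;0 0 0 -0.016 0.015 0.4 -0.3;0 0 0 -0.016 0.015 0.6 -0.3;0 0 0 -0.016 0.015 0.73 -0.3;0 0 0 -0.016 0.015 0.82 -0.3;0 0 0 -0.016 0.015 0.863 -0.3;0 0 0 -0.016 0.015 0.863 -0.3;0 0 0 -0.016 0.015 0.863 -0.3;0 0 0 -0.016 0.015 0.863 0.6;0 0 0 -0.016 0.015 0.863 0.6;0 0 0 -0.016 0.015 0.863 0.6;0 0 0 -0.016 0.015 0.863 0.6"
}}

```text
time: 24.08
eef_pos: [0.6312, -0.2243, 0.0564]
tcp_rot: [0.707, 0.707, 0.0, 0.0]
contact_force: [0.4, -0.2, 0.7]
opening: 0.797
finger_force: 0.0
```

>>> {"name": "send_rows", "arguments": {
  "moves": "0 0 0 0 0 -0.25 0.6;0 0 0 0 0 -0.5 0.6;0 0 0 0 0 -0.75 0.8;0 0 0 0.2 -0.2 -0.95 1;0 0 0 0.4 -0.4 -1 1;0 0 0 0.6 -0.6 -1 1;0 0 0 0.8 -0.8 -1 1;0 0 0 1 -0.9 -1 1"
}}

```text
time: 25.08
eef_pos: [0.4493, -0.023, 0.2561]
tcp_rot: [0.707, 0.707, 0.0, 0.0]
contact_force: [0.7, 0.7, 0.0]
opening: 1.004
finger_force: 0.0
```

>>> {"name": "send_rows", "arguments": {
  "moves": "0 0 0 0.1 0 0 1;0 0 0 0.15 0 0 1;0 0 0 0.15 0 0 1;0 0 0 0.15 0 0 1"
}}

```text
time: 25.58
eef_pos: [0.4514, 0.0052, 0.256]
tcp_rot: [0.707, 0.707, -0.0, -0.0]
contact_force: [-0.9, -0.0, 0.4]
opening: 0.999
finger_force: 0.0
```

```bash
python3 - <<'E'
from h import *
c=ctrl.read_camera("wrist");im=c["image"][:,:,::-1].copy()
s=ctrl.get_state();print(s["eef_pos"],s["opening"],s["qpos"].round(2))
for P in ((.452,.0085,.116),(.452,.0085,0),(.472,.0085,.116)):
    p=project(c,[P])[0];print(P,p.round(1));cv2.drawMarker(im,tuple(int(round(v)) for v in p),(0,0,255),0,8)
t=ctrl.read_camera("scene")["image"][:,:,::-1]
cv2.imwrite("pics/w8.png",np.hstack([cv2.resize(im[60:360,200:440],(480,600)),cv2.resize(t[100:300,270:370],(300,600))]))
E
```

```text
[0.45136667 0.00516895 0.25601373] 1.0046579745632538 [-0.21 -0.24  2.09 -0.    1.29 -0.21]
(0.452, 0.0085, 0.116) [318.5 194.4]
(0.452, 0.0085, 0) [318.4 168.2]
(0.472, 0.0085, 0.116) [342.2 194.3]
```

View pics/w8.png

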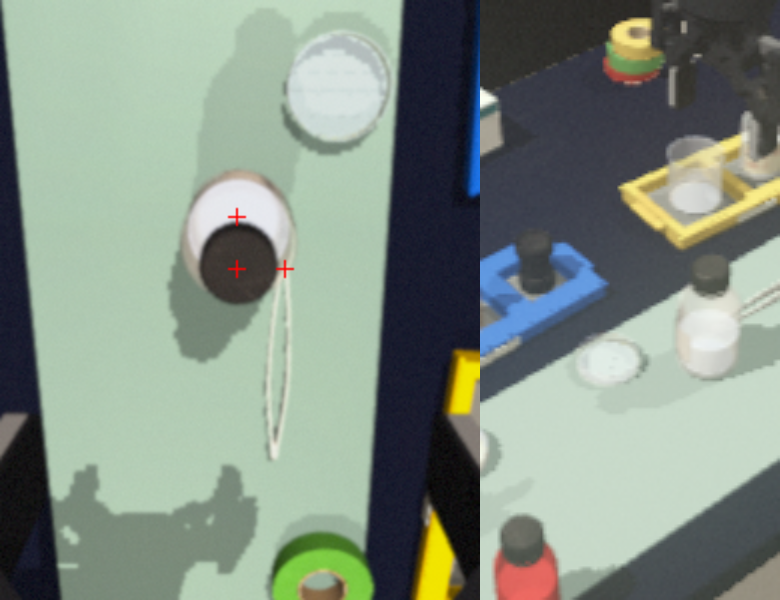

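The cap is at crop (239,263), so the large bottle is about 1 mm off in x and 2.5 mm in y. The forceps tips lie just beside it, below fingertip height. Gripping the large bottle.

>>> {"name": "send_rows", "arguments": {
  "moves": "0 0 0 0.03 0.008 0.25 1;0 0 0 0.03 0.008 0.5 1;0 0 0 0.03 0.008 0.7 1;0 0 0 0.03 0.008 0.85 1;0 0 0 0.03 0.008 0.97 1;0 0 0 0.03 0.008 0.97 1;0 0 0 0.03 0.008 0.97 -0.2;0 0 0 0.03 0.008 0.97 -0.2;0 0 0 0.03 0.008 0.97 -0.2;0 0 0 0.03 0.008 0.97 -0.2;0 0 0 0.03 0.008 0.97 -0.2;0 0 0 0.03 0.008 0.97 -0.2",
  "newtons": 60
}}

```text
time: 27.18
eef_pos: [0.4536, 0.0116, 0.064]
tcp_rot: [0.707, 0.707, 0.0, 0.001]
contact_force: [-2.7, 0.7, 6.1]
opening: 0.66
finger_force: 63.2
```

>>> {"name": "send_rows", "arguments": {
  "moves": "0 0 0 0 0 -0.15 -0.2;0 0 0 0 0 -0.35 -0.2;0 0 0 0 0 -0.6 -0.2;0 0 0 0.1 0 -0.8 -0.2;0 0 0 0.3 0.2 -0.9 -0.2;0 0 0 0.5 0.4 -0.9 -0.2;0 0 0 0.7 0.6 -0.9 -0.2;0 0 0 0.85 0.75 -0.9 -0.2;0 0 0 0.95 0.85 -0.9 -0.2;0 0 0 1 0.88 -0.9 -0.2"
}}

```text
time: 28.42
eef_pos: [0.6293, 0.2128, 0.2419]
tcp_rot: [0.707, 0.707, -0.0, -0.0]
contact_force: [-0.3, -1.5, -1.2]
opening: 0.659
finger_force: 64.6
```

>>> {"name": "send_rows", "arguments": {
  "moves": "0 0 0 0.08 0 0 -0.2;0 0 0 0.134 0 0 -0.2;0 0 0 0.134 0 0 -0.2;0 0 0 0.134 0 0 -0.2"
}}

```text
time: 28.92
eef_pos: [0.6285, 0.2383, 0.2423]
tcp_rot: [0.707, 0.707, -0.0, 0.0]
contact_force: [-0.5, -0.0, -1.4]
opening: 0.663
finger_force: 64.6
```

>>> {"name": "send_rows", "arguments": {
  "moves": "0 0 0 0 0 0.2 -0.2;0 0 0 0 0 0.4 -0.2;0 0 0 0 0 0.6 -0.2;0 0 0 0 0 0.73 -0.2;0 0 0 0 0 0.82 -0.2;0 0 0 0 0 0.866 -0.2;0 0 0 0 0 0.866 -0.2;0 0 0 0 0 0.866 -0.2;0 0 0 0 0 0.866 0.9;0 0 0 0 0 0.866 0.9;0 0 0 0 0 0.866 0.9;0 0 0 0 0 0.866 0.9"
}}

```text
time: 30.42
eef_pos: [0.6289, 0.2386, 0.0691]
tcp_rot: [0.707, 0.707, 0.0, 0.0]
contact_force: [-0.2, 0.3, 0.3]
opening: 0.946
finger_force: 0.0
```

>>> {"name": "send_rows", "arguments": {
  "moves": "0 0 0 0 0 -0.25 0.9;0 0 0 0 0 -0.5 0.9;0 0 0 0 0 -0.75 0.9;0 0 0 0 -0.25 -0.9 0.9;0 0 0 0 -0.5 -0.9 0.9;0 0 0 0 -0.75 -0.9 0.9;0 0 0 0 -0.9 -0.9 0.9;0 0 0 0 -0.9 -0.9 0.9"
}}

```text
time: 31.42
eef_pos: [0.4473, 0.2388, 0.2491]
tcp_rot: [0.707, 0.707, 0.0, 0.0]
contact_force: [1.0, -0.2, 0.1]
opening: 0.947
finger_force: 0.0
```

```bash
python3 - <<'E'
from h import *
t=ctrl.read_camera("scene")["image"][:,:,::-1];u=ctrl.read_camera("top")["image"][:,:,::-1]
cv2.imwrite("pics/fin.png",np.vstack([cv2.resize(t[120:320,180:460],(420,300)),cv2.resize(u[130:280,230-60:440],(540,300))[:,:420]]) if 0 else np.hstack([cv2.resize(t[130:330,180:420],(480,400)),cv2.resize(u[130:270,200:440],(320,187)).repeat(1,0) if 0 else cv2.copyMakeBorder(cv2.resize(u[130:270,200:440],(320,187)),0,213,0,0,0)]))
E
```

```text
(no output)
```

View pics/fin.png

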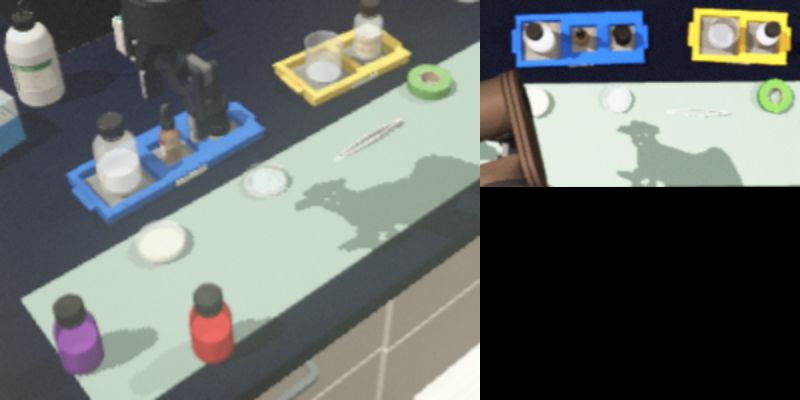

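All five things stand upright in their recesses, and the dishes, tape, forceps and look-alikes appear undisturbed. Handing in.

```bash
python3 -c "
from plant import ctrl
print(ctrl.sign_off())"
```

```text
the job is handed in; nothing more can be done
None
```

I made up both kits and handed the job in at about 31 s: all five things stood upright in their own recesses in the last camera view, with the dishes, tape, forceps and look-alikes left alone; the hand-in returned no verdict.

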